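# Fit the sanding bobbin and hold the dust gate half open

## Robot

A 6-joint arm with a two-finger parallel gripper is mounted at the origin on the work surface. World frame = base frame: x ahead of the robot, y to its left, z up, the work surface at z = 0. Lengths are in m, angles in rad, forces in N, time in s.
With the tool pointing down it reaches from about 0.275 to 0.875 m from the base axis. Payload 12.5 kg.
Tool frame: the origin (TCP) lies at the very end of the fingers, on their centre line; the grasp point (between the pads) lies 19 mm behind it; x points along the fingers, y is the direction in which the jaws open and shut, and the axes are right-handed (so a half turn about x gives the same grasp; the last joint's range is limited). The gripper opens to 85 mm and grips with 20 to 120 N. Pads are 22 mm wide; open, the fingers measure 114 mm over their backs; the gripper's body (76 mm by 85 mm) begins 54 mm behind the grasp point. The pads swing forward as they close: fully open they stand 13 mm farther back than shut.
Start: joints at [1.121, 0.351, 1.652, -0, 1.139, -0.085], TCP at [0.196, 0.514, 0.231] pointing down, gripper open.
Joint ranges: [-2.75, 2.75], [-0.79, 2.1], [0.01, 2.65], [-1.57, 4.71], [0.07, 3.14], [-2.87, 2.87]. Speed limits (rad/s): [2.22, 2.22, 2.79, 3.14, 3.14, 3.14].

## Interface

Orientations are given as a 3x3 rotation matrix whose columns are the frame's x, y, z axes.
In Python, from bench import manip gives the robot as it stands. Calls block until the motion is done:
- manip.move_ptp(position, orientation): joint-space move of the TCP to a pose.
- manip.move_l(position, attitude=None, max_speed=0.15): straight line of the TCP; attitude=None keeps the orientation; max_speed is the mean speed in m/s.
- manip.move_j(angles): joint-space move.
- manip.set_gripper(opening, effort=None): opening from 0.0 (shut) to 1.0 (fully open); effort is the grip in N (None keeps the last); returns when the fingers have stopped.
- manip.dwell(seconds).
- manip.inverse_kinematics(position, orientation): joint angles nearest the present ones, or None.
- manip.grab_frame(name): name is "side" or "top" or "wrist"; returns (picture, depth): 384x512x3 uint8, red, green, blue; 384x512 float32, m along the optical axis (not along the pixel's ray), 0 where there is no reading.
- manip.get_calibration(name): a dict with "camera_matrix" (3x3 intrinsics, pixels), "R" (3x3) and "t" (3): a world point X has camera coordinates R X + t. Camera axes: x right, y down, z forward; pixel columns grow to the right and rows downward; lengths in m; the calibration is good to about 2 mm. The wrist camera is an equidistant fisheye: a pixel r from the principal point sees the ray r / f radians off the axis. A picture is of the moment at which its call begins: read the wrist's pose just before it. get_calibration takes no time and is no camera call; for the wrist camera it gives the pose at the moment of the call.
A pose or a line that the arm cannot do raises manip.Unreachable and nothing moves.
- manip.sign_off(): hands the job in, once; it reports no verdict.
Trained networks look in the newest picture that a camera, given by its name, has taken for a name from the list of things; names that differ only in an ending like _2 or _b are one class to them, and where a whole thing is asked for, a point or a joint stands for the part that bears it (a point fixed in the world has none). Each returns a list of dicts, best first, with "confidence" (0 to 1); they miss things now and then, are a little off and sometimes report something else, mostly with a low value. They report only what shows in the picture. A call takes as long as a camera call. They do not tell look-alikes from the thing itself.
- manip.look_for(camera, name): "at" ([x, y, z] in m, in world coordinates, good to about 4 mm: the middle of the surface that is visible of it).
Readings, each from a call of its own:
- manip.current_time(): time.
- manip.current_qpos(): joint angles.
- manip.current_joint_vel(): joint speeds.
- manip.current_joint_torque(): joint torques, N m.
- manip.current_ee_pos(): TCP position.
- manip.current_tcp_rot(): TCP orientation.
- manip.current_force(): force on the tool from outside, world axes, zero at the start.
- manip.current_ft_torque(): the same for the moment, N m.
- manip.current_grip_width(): opening from 0.0 (shut) to 1.0 (fully open).
Only numpy, scipy, OpenCV 4.12 (cv2) and the standard library are available. Lean on these libraries where they do the work, as an engineer would, in place of code of your own. Each camera call takes 0.05 s, during which the arm holds its last target. There are 200 camera calls.

## Task

Fit the middle-sized of the three sanding bobbins over the bobbin sander's upright spindle, lowering it (not dropping it) until it sits right down on the drive disc, and let go of it. Then draw the spring-closed shutter of the dust gate half open by its wooden handle, so that the shutter's straight edge runs across the middle of the round mouth, and finish while still holding it there: it must stay half open in your grip so that I can check the draw at the bobbin. Leave the two other bobbins, the batten and the brush where they are.

Things in the scene. Friction and masses are not known exactly. Their poses are not given: they have to be found in the camera images.
- bobbin_mid: the bobbin to fit: upright cylinder, red-brown abrasive sleeve, black rubber ends, bored right through; 50 mm diameter, 90 mm tall, bore 18.6 mm, about 0.2 kg, standing on the bench. Origin: centre of its underside; z up its axis. The three bobbins stand some 105 mm apart in a row along world x on the bench's right, in any order; gripping across world y leaves the fingers most room
- bobbin_small: spare bobbin of the same make and height but 33 mm in diameter; leave it alone. Origin: centre of its underside
- bobbin_large: spare bobbin of the same make and height but 65 mm in diameter; leave it alone. Origin: centre of its underside
- sander: bobbin sander let into the bench (fixed): square aluminium plate 220 x 220 x 12 mm, low switch box in its far right corner, steel drive disc 38 mm wide and 6 mm high, upright spindle in the middle. Origin: plate's underside, straight below the spindle. Spindle 15 mm thick for 82 mm above the disc, then tapering to a 9 mm stud; the bobbin has 1.8 mm play all round and seated leaves 10 mm of stud
- spindle_seat (a point): centre of the drive disc's top face, 18 mm above the bench, on the spindle's axis: where the bobbin's underside centre must come to rest
- spindle_tip (a point): top of the spindle's stud, 100 mm above the drive disc, 118 mm above the bench
- gate: dust gate (fixed): round steel duct 108 mm across standing out of the bench, flat aluminium frame 130 x 136 mm round it at 50 to 66 mm height, a spring barrel along each side, and on top an open round mouth with a collar, rim 84 mm above the bench. Origin: on the bench straight below the mouth's centre. Its -x axis points out of its front (handle side), the way the shutter opens
- gate_mouth (a point): centre of the mouth's rim, 84 mm above the bench; the mouth is 100 mm in clear diameter
- shutter (a joint): how far the shutter (a steel sheet in the frame, closing the mouth) is drawn out, in m along the gate's -x axis: 0 shut (as at the start), 0.10 fully open, 0.05 half open. Springs pull it shut: about 4.4 N at shut, 10 N at half, 15 N fully open, plus about 1 N of friction; let go, it slides shut
- shutter_edge (a point): middle of the shutter's straight inner edge, 58 mm above the bench: 50 mm behind the mouth's centre (gate +x) when shut, right under the mouth's centre at half travel
- handle_mid (a point): point to grip, 88 mm above the bench, in the middle of the shutter's wooden handle: an upright plate 10 mm thick along the gate's x axis, 64 mm wide, 66 to 106 mm above the bench, on the cross bar at the shutter's outer end; slides with it. 105 mm in front (gate -x) of the mouth's centre when shut, then 35 mm clear to the frame. Fingers closing along the gate's x axis pinch it from above
- batten: dark hardwood batten 45 x 180 x 22 mm lying between the robot and the work; leave it alone. Origin: centre of its underside
- bench_brush: bench brush with a wooden handle, lying just beyond the bobbins; leave it alone. Origin: centre of its underside
Not all that is in view belongs to the job. Leave any white look-alike of the bobbin_mid alone.

How it is judged:
On the way:
1. the middle-sized bobbin sits on the drive disc round the spindle, upright, let go and at rest (horizontal distance between bobbin_mid and spindle_seat below 0.004 m and z of bobbin_mid in the frame of spindle_seat below 0.003 m and angle between bobbin_mid's own z axis and vertical below 0.06 rad and contact force between the fingers and bobbin_mid below 0.2 N and linear speed of bobbin_mid below 0.02 m/s), for 0.2 s.
At the end, for the whole second after the job is handed in: The shutter stands still at half travel (50 mm, within 6 mm) with the fingers on its handle bearing at least 4 N, and the middle-sized bobbin sits at rest on the drive disc round the spindle (within 4 mm of its axis, no more than 3 mm above the disc, upright within 0.06 rad) (value of joint shutter between 0.044 and 0.056 m and velocity of joint shutter between -0.01 and 0.01 m/s and contact force between the fingers and shutter above 4 N and horizontal distance between bobbin_mid and spindle_seat below 0.004 m and z of bobbin_mid in the frame of spindle_seat below 0.003 m and angle between bobbin_mid's own z axis and vertical below 0.06 rad and linear speed of bobbin_mid below 0.02 m/s); the arm keeps its last pose, push and grip.
It fails at once if the bobbin is dropped (moves at more than 0.5 m/s with no finger on it) (linear speed of bobbin_mid above 0.5 m/s and contact force between the fingers and bobbin_mid below 0.1 N).
It fails at once if another bobbin, the batten or the brush is moved by more than 20 mm (distance of any of bobbin_small, bobbin_large, batten, bench_brush from where it was at the start of the episode above 0.02 m).
It also fails if it takes over 64 s, if anything falls off the work surface, if the arm or the gripper's body presses on something with over 40 N, if the wrist force passes 120 N, or if a joint passes its speed limit or range.

## Working session

There is one attempt and no reset: what is moved stays moved. The work goes in short steps, each a Python script; the robot and the scene stay as the last script left them, time stands still between calls to the robot, and variables do not carry over. Pictures are saved under pics/ and viewed, and the job is handed in when it is done.

```bash
mkdir -p pics; python3 - <<'E'
from bench import manip as m
import cv2
for c in ("top","side"):
    p,d=m.grab_frame(c); cv2.imwrite(f"pics/{c}0.png",p[:,:,::-1])
    for n in ("bobbin_mid","bobbin_small","bobbin_large","sander","spindle_tip","gate","gate_mouth","handle_mid","shutter","batten","bench_brush"):
        try: print(c,n,[([round(float(v),3) for v in r["at"]],round(r["confidence"],2)) for r in m.look_for(c,n)][:4])
        except Exception as e: print(c,n,e)
print(m.current_time(),m.current_tcp_rot())
E
```

```text
top bobbin_mid [([0.487, -0.239, 0.089], 0.77), ([0.41, -0.309, 0.09], 0.67), ([0.391, 0.024, 0.023], 0.31)]
top bobbin_small [([0.623, 0.26, 0.015], 0.68), ([0.517, -0.324, 0.07], 0.54)]
top bobbin_large [([0.612, -0.313, 0.089], 0.63)]
top sander [([0.621, 0.263, 0.012], 0.59)]
top spindle_tip [([0.619, 0.26, 0.01], 0.84)]
top gate [([0.607, -0.034, 0.067], 0.87), ([0.588, -0.043, 0.061], 0.69)]
top gate_mouth [([0.602, -0.037, 0.068], 0.57), ([0.584, -0.043, 0.058], 0.4)]
top handle_mid [([0.587, -0.041, 0.059], 0.84), ([0.627, 0.262, 0.011], 0.59)]
top shutter [([0.587, -0.042, 0.059], 0.72), ([0.715, -0.31, 0.017], 0.16)]
top batten [([0.39, 0.026, 0.024], 0.93)]
top bench_brush [([0.713, -0.31, 0.017], 0.97)]
side bobbin_mid [([0.409, -0.33, 0.08], 0.66), ([0.495, -0.261, 0.072], 0.59)]
side bobbin_small [([0.521, -0.346, 0.064], 0.74), ([0.62, 0.247, 0.015], 0.37)]
side bobbin_large []
side sander [([0.62, 0.247, 0.01], 0.76)]
side spindle_tip [([0.621, 0.246, 0.013], 0.93)]
side gate [([0.607, -0.06, 0.07], 0.83)]
side gate_mouth [([0.606, -0.061, 0.066], 0.86)]
side handle_mid [([0.558, -0.042, 0.063], 0.8)]
side shutter [([0.555, -0.048, 0.059], 0.87)]
side batten [([0.395, 0.011, 0.025], 0.96)]
side bench_brush [([0.713, -0.323, 0.023], 0.95)]
1.2 [[ 1.16333142e-05  3.56739104e-01  9.34204053e-01]
 [-2.07065672e-06  9.34204053e-01 -3.56739104e-01]
 [-1.00000000e+00  2.21564219e-06  1.16065735e-05]]
```

View pics/top0.png

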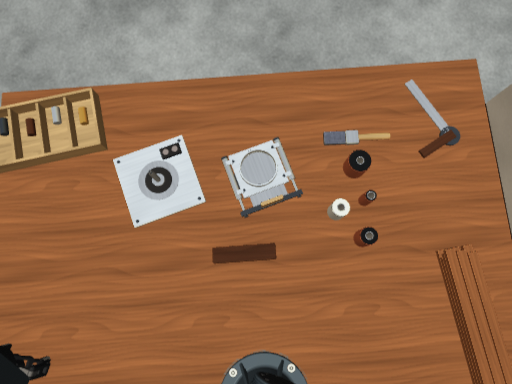

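View pics/side0.png

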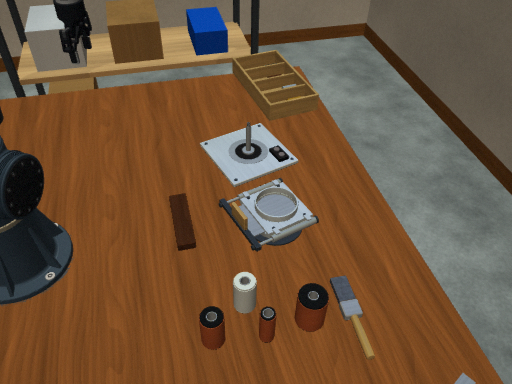

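Candidates for bobbin_mid in the top image are (369,236) red-brown, (340,207) white look-alike, (360,161) large and (370,196) small. I choose (369,236), and will measure it with depth and check it in a crop.

```bash
cat > h.py <<'E'
from bench import manip as m
import numpy as np, cv2
def cloud(c):
    p,d=m.grab_frame(c); k=m.get_calibration(c); K=np.array(k["camera_matrix"]);R=np.array(k["R"]);t=np.array(k["t"])
    v,u=np.indices(d.shape); pix=np.stack([u,v],-1).astype(float)
    a=(u-K[0,2])/K[0,0]; b=(v-K[1,2])/K[1,1]
    if c=="wrist":
        r=np.hypot(a,b); s=np.tan(np.minimum(r,1.4))/np.maximum(r,1e-9); a=a*s;b=b*s
    X=(np.stack([a*d,b*d,d],-1)-t)@R
    X[d==0]=np.nan
    return p,d,X
def near(X,x,y,r,z0,z1):
    return (np.hypot(X[...,0]-x,X[...,1]-y)<r)&(X[...,2]>z0)&(X[...,2]<z1)
def down(yaw): # jaw axis (tool y) at angle yaw in world xy
    y=np.array([np.cos(yaw),np.sin(yaw),0]); x=np.array([0,0,-1.]); return np.stack([x,y,np.cross(x,y)],1)
E
python3 - <<'E'
from h import *
for c in ("top","side"):
    p,d,X=cloud(c)
    k=m.get_calibration(c); print(c,"cam at",-np.array(k["R"]).T@k["t"])
    def rep(n,M):
        q=X[M]; print(n,len(q),q.mean(0).round(4) if len(q) else '', q.min(0).round(3) if len(q) else '',q.max(0).round(3) if len(q) else '')
    rep("mid top",near(X,.412,-.32,.05,.083,.1))
    rep("large top",near(X,.612,-.32,.06,.083,.1))
    rep("spindle",near(X,.62,.255,.03,.03,.14))
    rep("tip",near(X,.62,.255,.04,.1,.14))
    M=near(X,.605,-.045,.095,.074,.1); rep("collar",M)
    M=near(X,.5,-.06,.08,.085,.125); rep("handle",M)
    if c=="top":
        cv2.imwrite("pics/c1.png",cv2.resize(p[120:260,310:400,::-1],None,fx=4,fy=4)); cv2.imwrite("pics/c2.png",cv2.resize(p[120:230,100:310,::-1],None,fx=3.8,fy=3.8))
    else: cv2.imwrite("pics/c3.png",cv2.resize(p[110:260,190:330,::-1],None,fx=4,fy=4))
E
```

```text
top cam at [ 0.32687068 -0.00680906  1.24507861]
mid top 220 [ 0.4109 -0.3132  0.0882] [ 0.387 -0.338  0.083] [ 0.435 -0.29   0.095]
large top 372 [ 0.6207 -0.3142  0.0886] [ 0.589 -0.346  0.083] [ 0.654 -0.283  0.095]
spindle 64 [0.6236 0.2628 0.0823] [0.619 0.258 0.031] [0.632 0.271 0.118]
tip 22 [0.6256 0.2643 0.1085] [0.621 0.259 0.1  ] [0.632 0.269 0.118]
collar 253 [ 0.6118 -0.0336  0.0826] [ 0.512 -0.113  0.074] [0.682 0.023 0.1  ]
handle 111 [ 0.526  -0.0592  0.1023] [ 0.513 -0.092  0.086] [ 0.576 -0.03   0.11 ]
side cam at [ 0.35840346 -0.81604801  0.90000406]
mid top 407 [ 0.412  -0.3172  0.0883] [ 0.388 -0.341  0.083] [ 0.437 -0.291  0.094]
large top 635 [ 0.6215 -0.319   0.0884] [ 0.591 -0.349  0.083] [ 0.654 -0.285  0.093]
spindle 120 [0.6267 0.2602 0.0731] [0.62  0.252 0.031] [0.634 0.268 0.119]
tip 24 [0.6268 0.2615 0.1076] [0.621 0.255 0.1  ] [0.632 0.268 0.119]
collar 472 [ 0.6016 -0.0422  0.0817] [ 0.514 -0.094  0.074] [0.68  0.023 0.1  ]
handle 167 [ 0.526  -0.0658  0.0993] [ 0.513 -0.094  0.085] [ 0.578 -0.031  0.109]
```

View pics/c1.png

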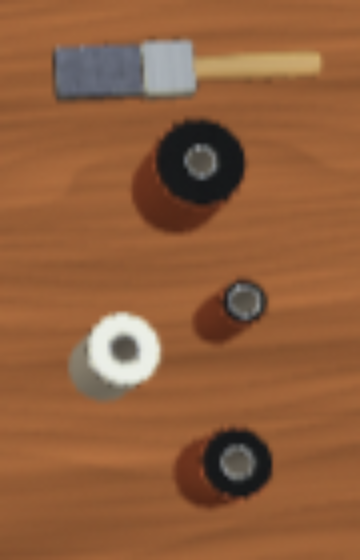

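View pics/c2.png

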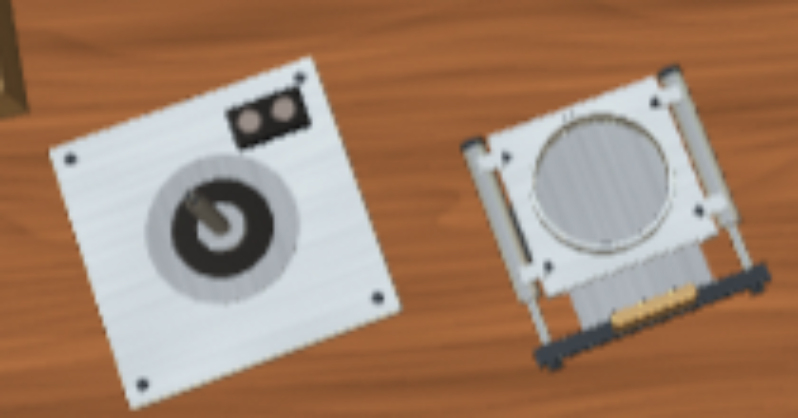

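View pics/c3.png

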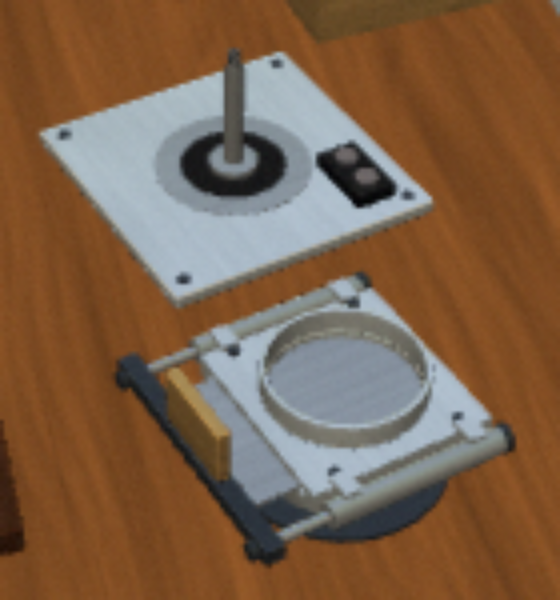

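The crop confirms (369,236): red-brown and intermediate in size, between the large and the small bobbin. Now I'll move above it and look from close by.

```bash
cat > /dev/null; python3 - <<'E'
from h import *
for yaw in (np.pi/2,-np.pi/2): print(yaw, np.round(m.inverse_kinematics([.4115,-.315,.2],down(yaw)),2), np.round(m.inverse_kinematics([.627,.262,.2],down(yaw)),2))
q=[m.inverse_kinematics([.4115,-.315,.22],down(s*np.pi/2)) for s in (1,-1)]
s=1 if abs(q[0][5])<abs(q[1][5]) else -1
m.move_ptp([.4115,-.315,.22],down(s*np.pi/2)); print(m.current_time(),s)
p,d,X=cloud("wrist"); cv2.imwrite("pics/w1.png",p[:,:,::-1]); k=m.get_calibration("wrist"); print(k)
M=near(X,.4115,-.315,.045,.08,.1); q=X[M]; print(len(q),q.mean(0),q.min(0),q.max(0)); 
# bore
c=q[:,:2].astype(np.float32); print(cv2.minEnclosingCircle(c))
print(m.look_for("wrist","bobbin_mid"))
E
```

```text
1.5707963267948966 [-0.74  0.33  1.77 -0.    1.05 -2.31] [ 0.33  0.62  1.31 -0.    1.21 -1.24]
-1.5707963267948966 [-0.74  0.33  1.77 -0.    1.05  0.83] [ 0.33  0.62  1.31 -0.    1.21  1.9 ]
4.3083 -1
{'camera_matrix': array([[297.31863964,   0.        , 255.44142193],
       [  0.        , 297.31863964, 195.6386873 ],
       [  0.        ,   0.        ,   1.        ]]), 'R': array([[ 4.62525584e-04, -9.99999650e-01, -6.96680819e-04],
       [-9.62100812e-01, -6.34976639e-04,  2.72693278e-01],
       [-2.72693625e-01,  5.44149564e-04, -9.62100770e-01]]), 't': array([-0.31408738,  0.3610864 ,  0.47949326])}
1821 [ 0.41102422 -0.31462595  0.08927153] [ 0.38579403 -0.33878456  0.08012444] [ 0.43425903 -0.29025286  0.09233662]
((0.409476637840271, -0.31475746631622314), 0.025137068703770638)
[{'at': [0.4149, -0.3171, 0.0915], 'confidence': 0.72}, {'at': [0.4951, -0.2524, 0.0909], 'confidence': 0.61}]
```

View pics/w1.png

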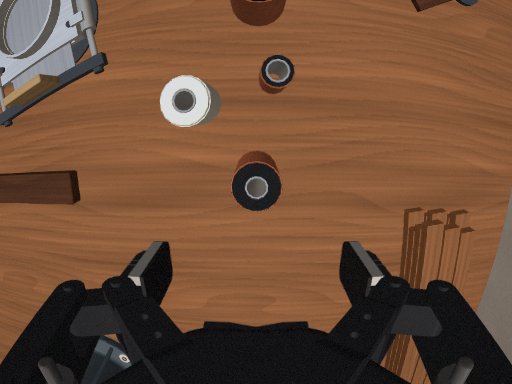

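The wrist view shows bobbin_mid at (256,187), the white look-alike at (185,101) and the small one at (277,71). The fingers have clear room on both sides, so I'll grasp.

```bash
python3 - <<'E'
from h import *
m.move_l([.4103,-.3147,.10],max_speed=.15)
m.move_l([.4103,-.3147,.041],max_speed=.08)
m.set_gripper(0.0,50); print("w",m.current_grip_width(), m.current_force())
m.move_l([.4103,-.3147,.24],max_speed=.1)
p,d,X=cloud("wrist"); cv2.imwrite("pics/w2.png",p[:,:,::-1])
tz=m.current_ee_pos()[2]
M=near(X,.4103,-.3147,.04,tz+.03,tz+.058); q=X[M]; print(len(q),q.mean(0),q.min(0),q.max(0),tz)
p,d,X=cloud("side"); cv2.imwrite("pics/s2.png",p[:,:,::-1])
print("w",m.current_grip_width(), m.current_force(),m.current_time())
E
```

```text
w 0.5636961230286994 [-0.50107439  0.48281434  5.6396151 ]
12774 [ 0.41703216 -0.31460138  0.28575565] [ 0.39443919 -0.35468394  0.26966036] [ 0.43455871 -0.27472984  0.29763838] 0.23965890546549895
w 0.5671990556206743 [-0.39116395  0.4078897  -1.14020033] 8.9167
```

View pics/w2.png

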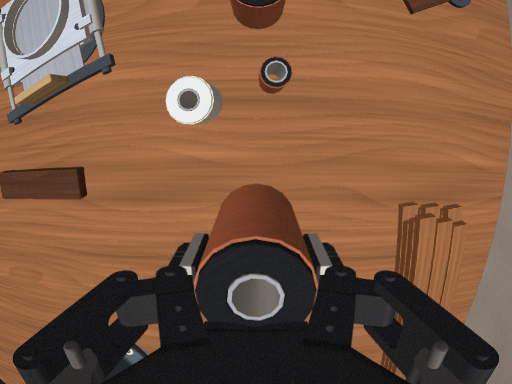

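View pics/s2.png

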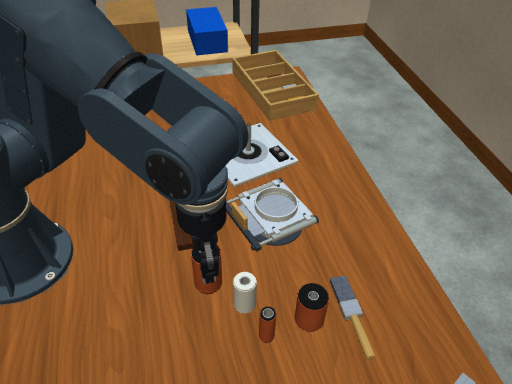

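The bobbin is held upright, with its bore at about (256,297) in the wrist view; the neighbours are undisturbed. Next I'll go short of the spindle and look at it with the wrist camera.

```bash
cat >> h.py <<'E'
def ray(px,z,k=None): # wrist pixel -> world point on plane z
    k=k or m.get_calibration("wrist"); K=np.array(k["camera_matrix"]);R=np.array(k["R"]);t=np.array(k["t"])
    a=np.array([(px[0]-K[0,2])/K[0,0],(px[1]-K[1,2])/K[1,1]]); r=np.hypot(*a)
    v=np.r_[a/max(r,1e-9)*np.sin(r),np.cos(r)]@R; o=-R.T@t
    return o+v*(z-o[2])/v[2]
E
python3 - <<'E'
from h import *
e=m.current_ee_pos(); 
for px in ((256,297),(228,297),(285,297),(256,273),(256,320)): print("bore",px,(ray(px,e[2]+.049)-e).round(4))
m.move_ptp([.53,.262,.26],down(-np.pi/2)); print(m.current_time())
e=m.current_ee_pos(); p,d,X=cloud("wrist"); cv2.imwrite("pics/w3.png",p[:,:,::-1])
q=X[near(X,.627,.262,.03,.03,.095)]; print(len(q),q.mean(0) if len(q) else 0)
q=X[near(X,.627,.262,.03,.1,.13)]; print(len(q),q.mean(0) if len(q) else 0,q.max(0))
q=X[near(X,.627,.262,.025,.015,.022)]; print("disc",len(q),q.mean(0),q.min(0),q.max(0))
E
```

```text
bore (256, 297) [0.     0.0002 0.049 ]
bore (228, 297) [-0.0001  0.0109  0.049 ]
bore (285, 297) [-0.0001 -0.0108  0.049 ]
bore (256, 273) [0.0108 0.0003 0.049 ]
bore (256, 320) [-0.0115  0.0002  0.049 ]
11.0333
44 [0.61910462 0.26436797 0.0659405 ]
162 [0.62403911 0.26533482 0.10955845] [0.6310929  0.27203978 0.11930806]
disc 433 [0.62200867 0.26486854 0.018006  ] [0.60651983 0.23916524 0.01501911] [0.64330871 0.28387306 0.02078489]
```

View pics/w3.png

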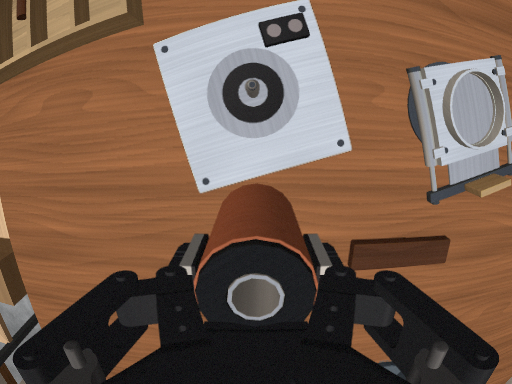

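The wrist view shows the spindle tip near (252,84) inside the black ring at (253,92). I'll refine the axis from the ring and the stud top.

```bash
python3 - <<'E'
from h import *
p,d,X=cloud("wrist"); cv2.imwrite("pics/w4.png",cv2.resize(p[40:145,195:315,::-1],None,fx=5,fy=5,interpolation=cv2.INTER_CUBIC))
g=p.max(2); sub=np.zeros_like(g); sub[50:140,205:302]=(g[50:140,205:302]<70)*255
cs,_=cv2.findContours(sub,cv2.RETR_EXTERNAL,cv2.CHAIN_APPROX_NONE); cn=max(cs,key=cv2.contourArea)
P=np.array([ray(c[0],.012)[:2] for c in cn]); print(len(cn),cv2.fitEllipse(P.astype(np.float32)))
q=X[near(X,.625,.264,.02,.1155,.13)]; print("top",len(q),q.mean(0))
for px in ((252.5,82),(252.5,84),(252.5,86)): print(px,ray(px,.118))
for c in ("top","side"):
    _,_,X=cloud(c); q=X[near(X,.625,.264,.02,.113,.13)]; print(c,len(q),q.mean(0))
E
```

```text
170 ((0.6250469088554382, 0.2654322683811188), (0.07724714279174805, 0.07745114713907242), 130.25474548339844)
top 52 [0.62490253 0.26537967 0.11686753]
(252.5, 82) [0.62708816 0.26443695 0.118     ]
(252.5, 84) [0.62515313 0.26444071 0.118     ]
(252.5, 86) [0.6232207  0.26444454 0.118     ]
top 10 [0.62655293 0.26532819 0.11551338]
side 6 [0.62698754 0.2625291  0.11602969]
```

View pics/w4.png

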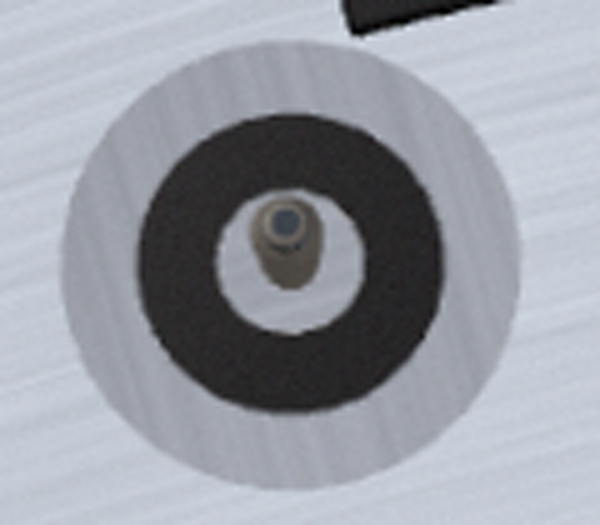

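```bash
cat > low.py <<'E'
from h import *
def lower(xy,z0,z1,step=.006,fmax=8):
    z=z0
    while z>z1+1e-6:
        z=max(z-step,z1); m.move_l([*xy,z],max_speed=.06); f=np.array(m.current_force()); 
        print(round(z,4),f.round(1))
        if np.linalg.norm(f-f0)>fmax: return z
    return z
E
python3 - <<'E'
import low; from low import *
xy=[.6252,.2654]
m.move_l([*xy,.26]); m.move_l([*xy,.172],max_speed=.08); m.dwell(.3)
low.f0=np.array(m.current_force()); print(low.f0)
z=lower(xy,.172,.15,.005,4)
if z<.1501: z=lower(xy,.15,.066,.014,8)
p,d,X=cloud("side"); cv2.imwrite("pics/s3.png",cv2.resize(p[60:210,170:320,::-1],None,fx=4,fy=4)); print(m.current_time(),m.current_ee_pos())
E
```

```text
[ 0.4615509   0.36592536 -2.69979363]
0.167 [ 0.3  0.3 -1.7]
0.162 [-0.4  1.1 -2.1]
0.157 [-0.2 -0.3 -1.3]
0.152 [-0.6  0.7 -1.4]
0.15 [ 0.2  0.3 -1.7]
0.136 [-0.4 -0.1 -1.6]
0.122 [ 0.4 -0.5 -2.3]
0.108 [-0.2 -0.4 -0.7]
0.094 [-0.1  0.6 -1.1]
0.08 [ 0.6  0.  -1.1]
0.066 [-0.6 -0.2 -1.6]
17.1667 [0.62513025 0.26536516 0.06584614]
```

View pics/s3.png

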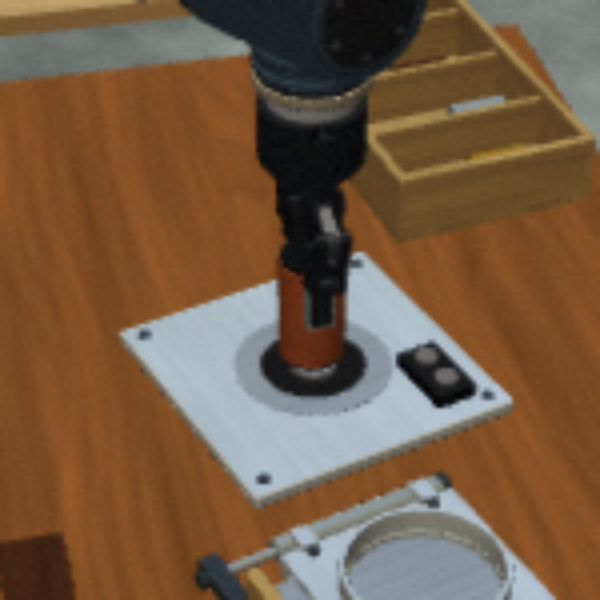

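The bobbin is over the spindle, a few mm above the disc, with no lateral force. I'll lower it the rest of the way and release.

```bash
python3 - <<'E'
import low; from low import *
xy=[.6252,.2654]
low.f0=np.array([0,0,-1.5]); z=lower(xy,.066,.0560,.001,5)
m.set_gripper(0.75,20); m.dwell(.4); print("w",m.current_grip_width(),m.current_force())
m.set_gripper(1.0)
m.move_l([*xy,.2],max_speed=.12); m.move_l([.54,.2654,.26]); 
p,d,X=cloud("wrist"); cv2.imwrite("pics/w5.png",cv2.resize(p[20:180,170:350,::-1],None,fx=3.5,fy=3.5))
q=X[near(X,*xy,.035,.095,.125)&~near(X,*xy,.007,.0,.2)]; print(len(q),q.mean(0),np.median(q[:,2]),cv2.minEnclosingCircle(q[:,:2].astype(np.float32)))
p,d,X=cloud("side"); cv2.imwrite("pics/s4.png",p[:,:,::-1]);print(m.current_time())
q=X[near(X,*xy,.035,.095,.125)&~near(X,*xy,.007,.0,.2)]; print(len(q),np.median(q[:,2]))
E
```

```text
0.065 [ 0.2  0.2 -2.3]
0.064 [-0.  0. -2.]
0.063 [ 0.1  0.7 -1.3]
0.062 [ 0.5 -0.1 -1.7]
0.061 [-0.9  0.  -2. ]
0.06 [-0.2 -0.3 -1.3]
0.059 [-2.1 -0.6  4.1]
w 0.7510347855389148 [ 0.3057108   0.3096842  -0.02763157]
1697 [0.62383894 0.26558562 0.10700137] 0.1074561908863176 ((0.624007523059845, 0.2655225396156311), 0.025054946541786194)
22.2333
167 0.10570970935303285
```

View pics/w5.png

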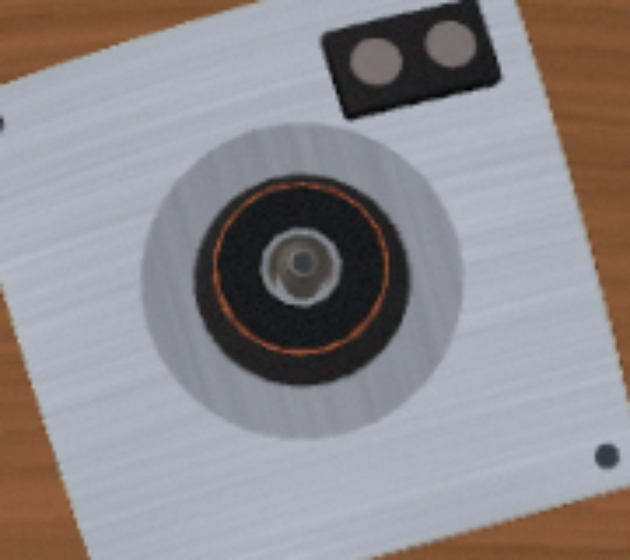

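View pics/s4.png

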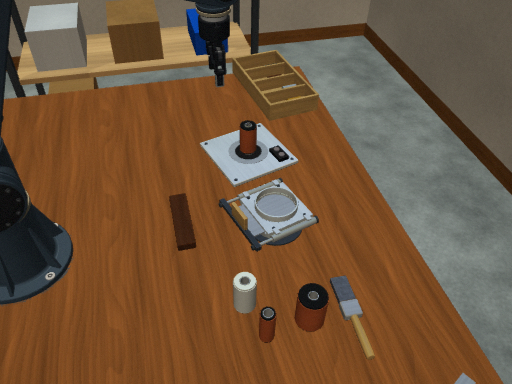

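The bobbin is seated: its top is at 107.5 mm against 108 expected, the stud is centred, and it has been let go. Now I'll view the gate from close by.

```bash
python3 - <<'E'
from h import *
m.move_ptp([.47,-.06,.26],down(-np.pi/2)); print(m.current_time())
p,d,X=cloud("wrist"); cv2.imwrite("pics/w6.png",p[:,:,::-1])
q=X[near(X,.604,-.045,.075,.08,.088)]; c=cv2.minEnclosingCircle(q[:,:2].astype(np.float32)); print("collar",len(q),q.mean(0),c)
q=X[near(X,.51,-.065,.07,.102,.112)]; print("handle top",len(q),q.mean(0),cv2.minAreaRect(q[:,:2].astype(np.float32)))
v=c[0]-q.mean(0)[:2]; print("dist",np.hypot(*v),"ang",np.degrees(np.arctan2(v[1],v[0])))
for n in ("handle_mid","gate_mouth"): print(n,m.look_for("wrist",n))
E
```

```text
23.4917
collar 855 [ 0.60999922 -0.03203179  0.08354809] ((0.623650312423706, -0.030588345602154732), 0.05414381995797157)
handle top 637 [ 0.52332266 -0.06004944  0.10565961] ((0.5233401656150818, -0.06032001972198486), (0.010594646446406841, 0.06404916942119598), 16.29768943786621)
dist 0.10456382665463945 ang 16.364813198587754
handle_mid [{'at': [0.5836, -0.0389, 0.0641], 'confidence': 0.88}]
gate_mouth [{'at': [0.5974, -0.0364, 0.0668], 'confidence': 0.77}]
```

View pics/w6.png

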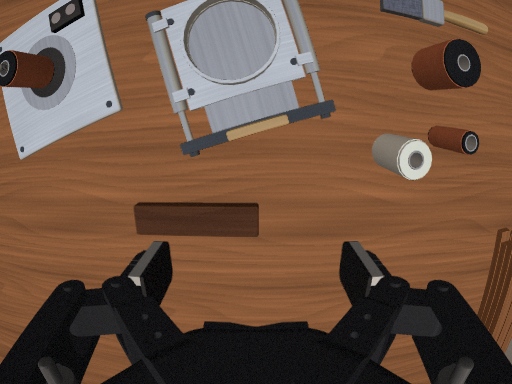

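The wrist view shows the handle at about (257,127) and the mouth at (231,40). Depth gives the handle at (0.523,-0.060) and the gate axis at 16.35°. The measured handle–mouth distance is 104.6 mm against 105 nominal. I'll grip it.

```bash
python3 - <<'E'
from h import *
H=np.array([.5233,-.0602]); a=np.radians(16.35); u=np.array([np.cos(a),np.sin(a)])
best=min((a,a+np.pi),key=lambda y:abs(m.inverse_kinematics([*H,.2],down(y))[5]))
R=down(best); print(np.degrees(best),np.round(m.inverse_kinematics([*H,.2],R),2),np.round(m.inverse_kinematics([*(H-.05*u),.071],R),2))
m.set_gripper(0.4,60)
m.move_ptp([*H,.2],R); m.move_l([*H,.125],max_speed=.1); m.dwell(.2); f=np.array(m.current_force())
m.move_l([*H,.085],max_speed=.06);print(m.current_force()-f)
m.move_l([*H,.071],max_speed=.05);print(m.current_force()-f)
p,d,X=cloud("wrist"); cv2.imwrite("pics/w7.png",p[:,:,::-1])
p,d,X=cloud("side"); cv2.imwrite("pics/s7.png",cv2.resize(p[110:260,190:330,::-1],None,fx=4,fy=4)); print(m.current_time())
E
```

```text
16.35 [-0.2   0.34  1.74 -0.    1.05 -0.49] [-0.25  0.47  1.95 -0.    0.72 -0.54]
[ 0.7851445  -0.35466677 -0.89903704]
[0.06161006 0.04709649 0.12112942]
28.25
```

View pics/w7.png

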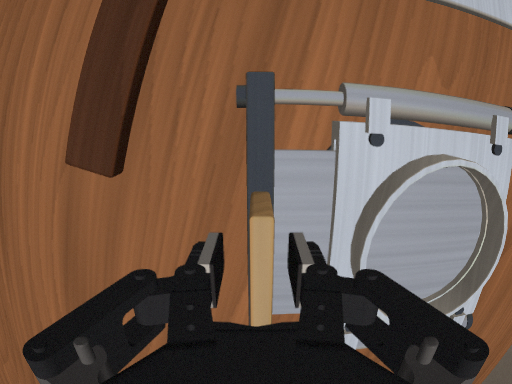

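View pics/s7.png

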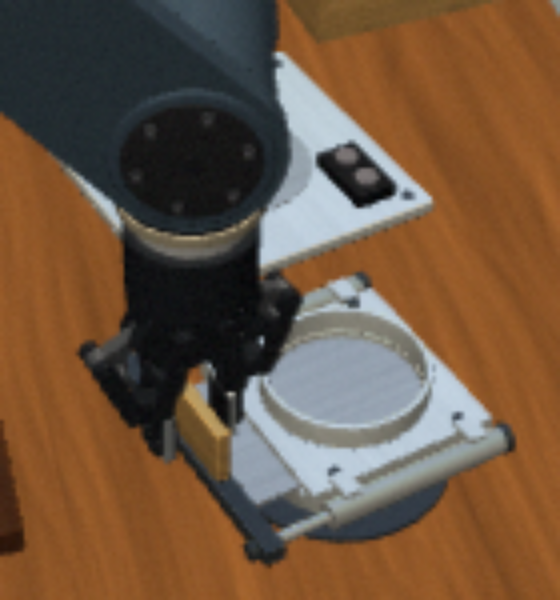

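The fingers straddle the handle (handle at (261,260), fingers at (213,270) and (300,270)), and the inner one is clear of the frame. I'll close, draw 50 mm and check.

```bash
cat > chk.py <<'E'
from h import *
G=np.array([.5233,-.0602]); a=np.radians(16.35); u=np.array([np.cos(a),np.sin(a)])
C=G+.105*u
def chk(tag):
    e=np.array(m.current_ee_pos()); print("tcp",e.round(4),"travel",((G-e[:2])@u).round(4),"F",np.round(m.current_force(),1),"w",round(m.current_grip_width(),3))
    for c in ("wrist","top","side"):
        p,d,X=cloud(c); cv2.imwrite(f"pics/{tag}_{c}.png",p[:,:,::-1])
        q=X[near(X,*(G-.05*u),.06,.102,.111)]
        if len(q)>5: print(c,"handle",len(q),"travel",((G-q[:,:2])@u).min().round(4),np.median((G-q[:,:2])@u).round(4),((G-q[:,:2])@u).max().round(4))
        # shutter seen in mouth (z~.058) along strip
        r=X[near(X,*C,.045,.05,.063)]
        if len(r)>5: print(c,"edge s rel mouth centre",np.percentile((r[:,:2]-C)@u,[1,50,99]).round(4))
E
python3 - <<'E'
from chk import *
z=.071
m.set_gripper(0.0,80); chk("g")
m.move_l([*(G-.05*u),z],max_speed=.04); m.dwell(.4); chk("h"); print(m.current_time())
E
```

```text
tcp [ 0.524  -0.0601  0.0714] travel -0.0007 F [3.3 3.5 1.8] w 0.106
wrist handle 3215 travel -0.0088 0.0019 0.0186
wrist edge s rel mouth centre [-0.0375 -0.0004  0.0416]
top edge s rel mouth centre [-0.0022  0.0274  0.0437]
side handle 64 travel -0.0089 -0.0011 0.0185
side edge s rel mouth centre [-0.0324  0.0063  0.0419]
tcp [ 0.4765 -0.0742  0.0714] travel 0.0488 F [ 7.5  4.9 -0.6] w 0.105
wrist handle 3265 travel 0.036 0.0514 0.0661
wrist edge s rel mouth centre [-0.0295 -0.0136 -0.0013]
top edge s rel mouth centre [-0.0377 -0.0144  0.0005]
side handle 77 travel 0.0228 0.0468 0.0659
side edge s rel mouth centre [-0.0325 -0.0124  0.0018]
30.6917
```

```bash
python3 -c "
import cv2,numpy as np
a=cv2.imread('pics/h_wrist.png');b=cv2.imread('pics/h_top.png')
cv2.imwrite('pics/h.png',np.hstack([cv2.resize(a,(400,300)),cv2.resize(b[110:240,100:273],(400,300))]))"
```

```text
(no output)
```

View pics/h.png

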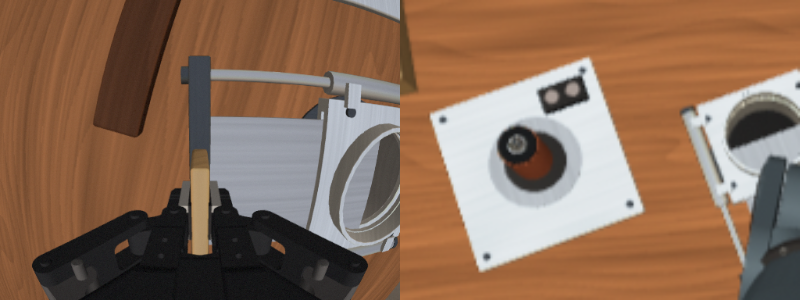

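View pics/h_side.png

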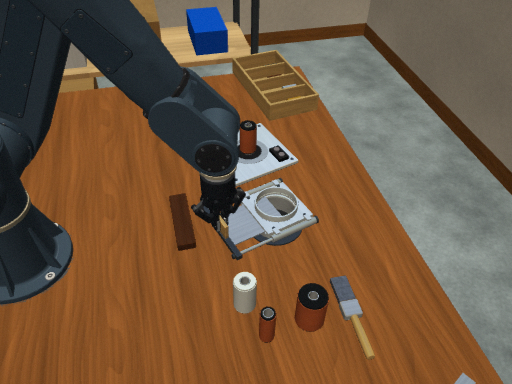

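The shutter edge is at the mouth's centre within about 1–2 mm: TCP displacement since grip is 49.5 mm, and the three cameras read -1.3, +0.5 and +1.8 mm. I'll check quickly for slip, then hand in.

```bash
python3 - <<'E'
from chk import *
m.dwell(1.2); chk("i")
_,_,X=cloud("top"); q=X[near(X,.6252,.2654,.035,.095,.112)]; print("bobbin top",np.median(q[:,2]),m.current_time())
m.sign_off()
E
```

```text
tcp [ 0.4765 -0.0742  0.0714] travel 0.0488 F [ 7.9  5.9 -1.2] w 0.11
wrist handle 3268 travel 0.0348 0.0514 0.0681
wrist edge s rel mouth centre [-0.0294 -0.0135 -0.0013]
top edge s rel mouth centre [-0.0377 -0.0141  0.0007]
side handle 78 travel 0.0343 0.0475 0.0674
side edge s rel mouth centre [-0.0328 -0.0125  0.0029]
bobbin top 0.10628681341399175 32.0917
the job is handed in; nothing more can be done
```

I fitted the middle-sized bobbin over the spindle, lowered it until it touched the drive disc and let go of it. I then drew the shutter half open by its wooden handle and handed in at about 32 s while still holding it. The sign-off reports no verdict.

**Bobbin:** On lowering, contact came at the expected height. After release, its top measured about 107.5 mm from the wrist camera and 105.7–106.3 mm from the side and top cameras; 108 mm is nominal, and the spread is in line with the cameras' accuracy. In the close-up after release it stood within about 1–2 mm of the spindle's axis.

**Shutter:** The arm moved about 49.5 mm after gripping. The three cameras put the shutter's edge -1.3, +0.7 and +2.9 mm from the middle of the mouth. The side camera's +2.9 mm was the one that disagreed a little. Over a 1.2 s hold the arm's position did not change, there was no sign of slip, and the pull at the wrist was about 10 N.

**Other things:** The two other bobbins, the white look-alike, the batten and the brush appear unmoved in the last pictures I viewed. I checked that by eye and did not measure it.

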